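Fit the bayonet cap to half-lock and hold it

ROBOT

A 7-joint arm with a two-finger parallel gripper is mounted at the origin on the work surface. World frame = base frame: x ahead of the robot, y to its left, z up, the work surface at z = 0. Lengths are in m, angles in rad, forces in N, time in s.
With the tool pointing down it reaches from about 0.35 to 0.9 m from the base axis. Payload 7.2 kg.
Tool frame: the origin (TCP) lies midway between the tips of the shut fingers; the grasp point (between the pads) lies 19 mm behind it; z points along the fingers, y is the line along which they close (so a half turn about z gives the same grasp; the last joint's range is limited). The gripper opens to 85 mm and grips with 20 to 120 N. Pads are 22 mm wide; open, the fingers measure 114 mm over their backs; the gripper's body (76 mm by 85 mm) begins 54 mm behind the grasp point. The pads swing forward as they close: fully open they stand 13 mm farther back than shut.
Start: joints at [-1.25, 0.411, -0.013, 1.596, 0.006, 1.134, -0.082], TCP at [0.237, 0.578, 0.231] pointing down, gripper open.
Joint ranges: [-2.95, 2.95], [-0.29, 1.99], [-1.47, 1.44], [0.14, 2.54], [-1.03, 4.17], [0.13, 1.85], [-2.86, 2.86]. Speed limits (rad/s): [2.39, 2.39, 3.01, 3.01, 3.14, 3.14, 3.14].

INTERFACE

Orientations are given as a rotation vector (axis times angle).
In Python, from bench import * gives the robot as it stands.
- The arm moves only by the tool jog_arm, never from a script. Its argument "moves" is one flat list of numbers, 7 for each row, row after row: the turn, a rotation vector about the tool's x, y, z in rad, then the shift along the tool's x, y, z in mm, then the gripper command: -1 is fully open, 1 is shut, values between are in proportion. In form: [rx, ry, rz, x, y, z, jaw, rx, ry, rz, x, y, z, jaw, ...]. A call has 1 to 12 rows; each row is the pose to reach, as a shift and turn from the pose commanded when the call began, along the tool's axes at that moment; what a row does not reach only later rows make up. A row lasts 1/8 s, in which the tool goes at most 62.5 mm and 10.7 degrees, less where a joint would pass 70% of its speed; a pose out of reach is approached as far as the arm can. A call with a gripper value outside its range is refused whole. The fingers move at their own pace and stop on an object; "force" is the grip in N (left out, the last holds). Time passes only in rows, so rows that repeat a pose let the fingers close. It gives the time, the measured TCP pose, the force, the opening and the grip force at its end, in the units of the state.
- state(): the state, without advancing time (a new reading comes with each control period).
- read_camera(name): name is "scene" or "side" or "wrist"; returns a dict with "color" (384x512x3 uint8, blue, green, red), "z_map" (384x512 float32, m along the optical axis (not along the pixel's ray), 0 where there is no reading), "fx", "fy", "cx", "cy" (pixels), "distortion" ([k1, k2, p1, p2, k3] as OpenCV has them; the pictures are not rectified), "world_from_camera" (4x4, takes a point from camera to world coordinates). Camera axes: x right, y up, looking along -z (the intrinsics and any distortion apply to the point x, -y, -z); pixel columns grow to the right and rows downward; lengths in m; the calibration is good to about 2 mm. A picture is of the moment at which its call begins.
- sign_off(): hands the job in; it is judged then, once.
The state is a dict: "t": time; "joints": joint angles; "dq": joint speeds; "tau": joint torques, N m; "position": TCP position; "tool_rot": TCP orientation; "ft_force": force on the tool from outside, world axes, zero at the start; "torque": the same for the moment, N m; "width": finger opening in m; "grip_force": force on a finger pad.
Only numpy, scipy, OpenCV 4.12 (cv2) and the standard library are available. Lean on these libraries where they do the work, as an engineer would, in place of code of your own. Each camera call takes 0.05 s, during which the arm holds its last target. There are 200 camera calls.

TASK

Slide the carriage with the upright pull post out from under the spindle until it is against its end stop. Then lower the brass bayonet cap (the one with the bar grip) fully home into the housing's slotted mouth, turn it clockwise until its bar points at the two ticks on the rim, half-way (45 degrees) to the lock and before it clicks, and finish while still gripping it there, because its spring would turn it back. Leave the other things on the bench where they are.

Things in the scene. Friction and masses are not known exactly. Their poses are not given: they have to be found in the camera images.
- slide (a joint): travel of the steel carriage along the bed's rails, m: 0 = housing under the spindle bridge, 0.110 = against the end stop (hard limit). Grows along +y of bed. Starts between 0 and 0.03; about 4 N of dry friction keeps it where it is left.
- bed: fixed base of the fixture, 100 mm (x) by 320 mm (y); origin at the centre of its underside, z up. 90 mm towards -y a spindle bridge spans it: plate 142 mm (x) by 50 mm (y), 110 to 120 mm above the bench (nuts to 124), spindle nose 85 mm above the bench, pillars at x = +-58 mm. A 28 mm tall end stop is at the +y end; the carriage slides towards it.
- post (a point): top centre of the carriage's upright steel pull post: round, 16 mm in diameter, from 32 mm (carriage plate) to 115 mm above the bench, 78 mm towards bed +y from the housing's axis. Axes parallel to bed. Moves with the carriage.
- mouth (a point): centre of the mouth of the round brass housing on the carriage, at rim level, 66 mm above the bench; axes parallel to bed, moves with the carriage. Outer diameter 64 mm, hole 37 mm, two entry slots 13 mm wide reaching 25 mm from the axis at its +x and -x. Flange 11 mm thick, 19 mm of clear depth below it.
- tick (a point): one of two dark raised ticks on the rim, 29 mm from the housing's axis, 45 degrees clockwise (seen from above) of the slots: half-way. The cap turns only clockwise. From about 8 degrees a spring (0.05 to 0.08 N m) pushes back and turns the cap back if let go; at 54 to 60 degrees the lugs meet sprung click balls; 92 degrees is locked.
- cap: loose brass bayonet cap, 0.13 to 0.25 kg, standing on its plug; origin at the centre of the plug's underside, z up. Plug 34 mm in diameter, 22 mm long, foot chamfered 2 mm; two lugs 8 mm wide reach 23 mm from the axis at +x and -x, 2 to 8 mm above the origin. Disc 52 mm in diameter at 22 to 30 mm. A half turn makes no difference.
- cap_top (a point): top centre of the cap's bar grip, 66 mm above cap, axes as cap. The bar is 44 mm long (x, in line with the lugs), 12 mm wide (y), 36 mm tall, standing on the disc. Fully home, the disc lies on the housing's rim and cap is 22 mm below mouth; with the lugs under the flange it has 3 mm of play up and down.
- plain_cap: bystander: brass cap with a round knob (26 mm) instead of a bar, no lugs, disc 52 mm, 54 mm tall; origin at its underside. It and the bayonet cap may stand in either's place.
- cutter: bystander: dark steel milling cutter standing on its wide end, 38 mm wide, 60 mm tall; origin at its underside.
- mug: bystander: white mug, 84 mm wide, 95 mm tall; origin at its underside.
- gear: bystander: steel gear with brass hub lying flat, 55 mm wide, 22 mm tall; origin at its underside.
- driver: bystander: screwdriver lying on the bench.
- micrometer: bystander: black micrometer lying on the bench, about 150 mm long.
Things that resemble listed ones, but are neither listed nor needed, are in the scene too. What is shaped like the cap but green or purple is not meant.

How it is judged:
By the outcome, as a careful person would: the job done as asked, in the order asked, and still so for the second after the job is handed in, while the arm keeps its last pose, push and grip.
It also fails if it takes over 64 s, if anything falls off the work surface, if the arm or the gripper's body presses on something with over 40 N, if the wrist force passes 120 N, or if a joint passes its speed limit or range.

## Working session

There is one attempt and no reset: what is moved stays moved. The work goes in short steps, Python scripts to look and compute and a tool call to move; the robot and the scene stay as the last step left them, time stands still between calls to the robot, and variables do not carry over. Pictures are saved under pics/ and viewed, at most 10 in all, crops included, and the job is handed in when it is done.

Besides the shell and the picture viewer there is one more tool, called after "Emit:" as a command line: name --argument value ..., lists and objects as JSON in quotes. jog_arm: Moves the arm, as the interface text tells. Its arguments: {"type":"object","properties":{"moves":{"type":"array","items":{"type":"number"}},"force":{"type":"number"}},"required":["moves"]}

```bash
mkdir -p pics
cat > h.py <<'E'
from bench import *
import numpy as np, cv2
from scipy.spatial.transform import Rotation as R
def cloud(c):
    h,w=c["z_map"].shape
    u,v=np.meshgrid(np.arange(w),np.arange(h))
    return pts(c,np.stack([u.ravel(),v.ravel()],1),c["z_map"].ravel()).reshape(h,w,3)
def norm(c,uv):
    K=np.array([[c["fx"],0,c["cx"]],[0,c["fy"],c["cy"]],[0,0,1.]])
    return cv2.undistortPoints(np.asarray(uv,float).reshape(-1,1,2),K,np.array(c["distortion"],float)).reshape(-1,2)
def pts(c,uv,z):
    n=norm(c,uv); T=np.array(c["world_from_camera"])
    P=np.stack([n[:,0]*z,-n[:,1]*z,-np.asarray(z)],1)
    return P@T[:3,:3].T+T[:3,3]
def plane(c,uv,h):
    T=np.array(c["world_from_camera"]); n=norm(c,uv)
    d=np.stack([n[:,0],-n[:,1],-np.ones(len(n))],1)@T[:3,:3].T
    return T[:3,3]+d*((h-T[2,3])/d[:,2])[:,None]
def tool(p):  # world delta -> tool mm
    return R.from_rotvec(state()["tool_rot"]).inv().apply(p)*1000
E
python3 - <<'E'
from h import *
a=read_camera("scene");b=read_camera("side");
cv2.imwrite("pics/a.png",cv2.resize(a["color"],(800,600)));cv2.imwrite("pics/b.png",cv2.resize(b["color"],(800,600)))
import pickle;pickle.dump((a,b),open("ab.pkl","wb"))
print(a["world_from_camera"],b["world_from_camera"],state())
E
```

```text
[[-0.03303698 -0.77486216  0.63126634  1.18937015]
 [ 0.9994246  -0.03046735  0.0149065   0.00751325]
 [ 0.00768253  0.63139558  0.77542286  0.88253515]
 [ 0.          0.          0.          1.        ]] [[ 8.61108199e-01  3.47992292e-01 -3.70667013e-01  2.63430565e-01]
 [-5.08421742e-01  5.89317979e-01 -6.27862765e-01 -5.44069895e-01]
 [-5.06677598e-05  7.29112943e-01  6.84393391e-01  6.65709337e-01]
 [ 0.00000000e+00  0.00000000e+00  0.00000000e+00  1.00000000e+00]] {'t': 0.1, 'joints': array([-1.25020219,  0.41181806, -0.01271457,  1.5969393 ,  0.00558939,
        1.13428381, -0.0821928 ]), 'dq': array([-0.00323402, -0.00085003, -0.00052707, -0.0008822 ,  0.00074083,
       -0.00083886,  0.00089682]), 'tau': array([ 1.94051798e-03, -6.01826978e+01,  6.84157591e-01, -3.00083470e+01,
        1.40773575e-02,  6.45143868e-03, -6.69517519e-06]), 'position': array([0.23678703, 0.5779446 , 0.23054691]), 'tool_rot': array([-6.06796290e-01, -3.08224490e+00,  2.20034447e-03]), 'ft_force': array([ 0.54509124, -1.27191939, -1.09310961]), 'torque': array([-0.01017509,  0.02655834,  0.00953061]), 'grip_force': 0.0, 'width': 0.08543469662493194}
```

View pics/a.png

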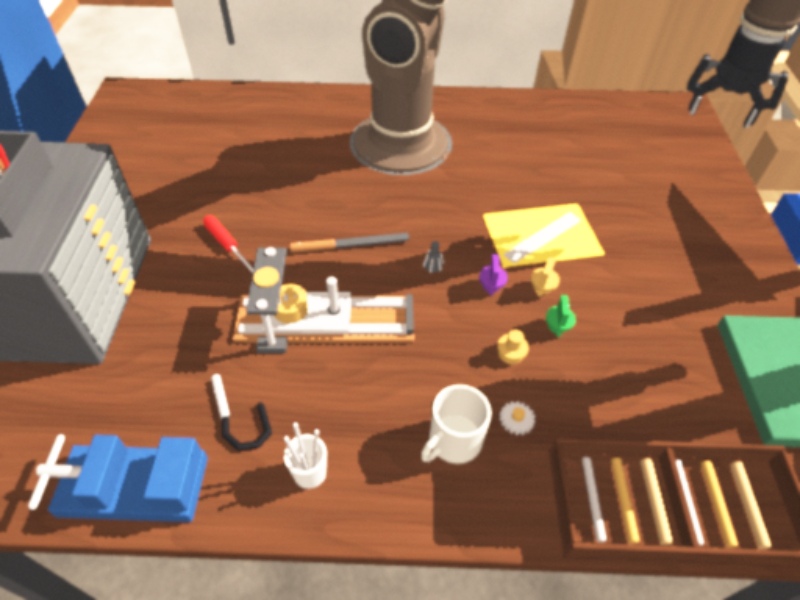

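View pics/b.png

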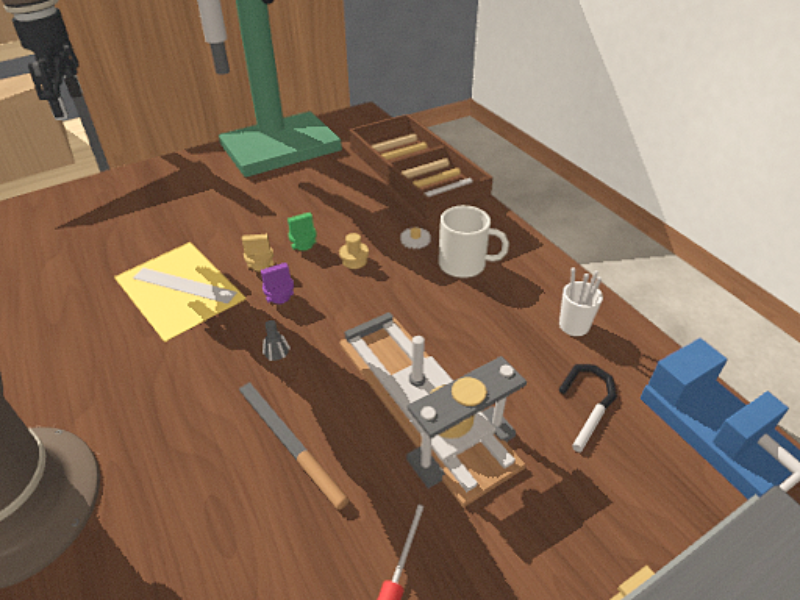

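Scene view (800x600): carriage fixture at (325,315) with bridge at (268,280), post top at (333,282), end stop at (410,315). The brass bar cap is at (546,277) beside the paper, the plain knob cap at (513,347), with purple and green decoys at (492,275) and (561,316). The side view agrees: cap at (257,250), post top (418,342).

```bash
cat > m.py <<'E'
from h import *
import pickle
a,b=pickle.load(open("ab.pkl","rb"))
for nm,c,s in (("scene",a,None),("side",b,None)):
    P=cloud(c); hsv=cv2.cvtColor(c["color"],cv2.COLOR_BGR2HSV)
    ok=c["z_map"]>0
    # cap
    u,v={"scene":(349,177),"side":(164,160)}[nm]
    print(nm,"cap seed",P[v,u],hsv[v,u])
    S=P[v,u]; near=ok&(np.hypot(P[...,0]-S[0],P[...,1]-S[1])<.045)
    m=near&(P[...,2]>.058)&(P[...,2]<.075)&(hsv[...,0]>12)&(hsv[...,0]<32)
    q=P[m]; print("top",len(q),q.mean(0) if len(q) else 0, q[:,2].max() if len(q) else 0)
    if len(q)>5:
        (cx,cy),(w,h),an=cv2.minAreaRect((q[:,:2]*1000).astype(np.float32)); print("rect",cx,cy,w,h,an)
    # post
    u,v={"scene":(213,182),"side":(267,220)}[nm]
    S=P[v,u]; print("post seed",S)
    m=ok&(np.hypot(P[...,0]-S[0],P[...,1]-S[1])<.03)&(P[...,2]>.106); q=P[m]; print("posttop",len(q),q.mean(0),q.min(0),q.max(0))
    # bridge plate
    m=ok&(P[...,2]>.104)&(P[...,2]<.128)&(np.hypot(P[...,0]-S[0],P[...,1]-S[1])<.2)
    n,l,st,ce=cv2.connectedComponentsWithStats(m.astype(np.uint8))
    for i in range(1,n):
        if st[i,4]>30: q=P[l==i]; print("comp",ce[i],st[i,4],q.mean(0),cv2.minAreaRect((q[:,:2]*1000).astype(np.float32)))
    # end stop
    m=ok&(P[...,2]>.02)&(P[...,2]<.034)&(abs(P[...,0]-S[0])<.08)&(P[...,1]-S[1]>.06)&(P[...,1]-S[1]<.2)
    q=P[m]; print("stop",len(q),q.mean(0),cv2.minAreaRect((q[:,:2]*1000).astype(np.float32)))
E
python3 m.py
```

```text
scene cap seed [0.46652691 0.27386949 0.05642326] [ 18 160 209]
top 54 [0.44990472 0.27854385 0.06604535] 0.06935641698881567
rect 447.1595764160156 279.6202392578125 11.885616302490234 44.74839782714844 66.45365905761719
post seed [ 0.54498748 -0.10448525  0.10985133]
posttop 35 [ 0.54154972 -0.1087557   0.11281543] [ 0.53104685 -0.11548572  0.10603158] [ 0.54760278 -0.10174525  0.11832535]
comp [170.10701546 179.41736029] 841 [ 0.54910273 -0.21525183  0.12133703] ((542.1196899414062, -216.32601928710938), (146.88319396972656, 51.03688049316406), 2.1888458728790283)
comp [211.41666667 180.33333333] 36 [ 0.54171398 -0.10878792  0.1125796 ] ((540.5547485351562, -109.24713134765625), (13.622579574584961, 13.434715270996094), 38.26029968261719)
stop 248 [0.53983347 0.00327758 0.02433144] ((536.8424682617188, -7.10272216796875), (83.04656982421875, 77.26713562011719), 2.7188830375671387)
side cap seed [0.44477322 0.27566407 0.03924918] [ 19 124 162]
top 82 [0.44639239 0.27846125 0.06360314] 0.06797634409933972
rect 447.787841796875 280.64776611328125 15.538265228271484 43.45475387573242 67.09833526611328
post seed [ 0.53621443 -0.1139566   0.11173014]
posttop 49 [ 0.53752893 -0.11011955  0.11225123] [ 0.53127092 -0.11576024  0.10628607] [ 0.54553277 -0.10206892  0.11521359]
comp [266.56363636 218.74545455] 55 [ 0.53740611 -0.11031292  0.11142431] ((538.2161254882812, -109.12991333007812), (14.09464168548584, 13.655146598815918), 11.656447410583496)
comp [297.65407772 253.47071702] 1827 [ 0.53835324 -0.21965623  0.11944408] ((543.2275390625, -216.5761260986328), (142.9449920654297, 51.419490814208984), 1.9126112461090088)
stop 272 [0.53498476 0.01118231 0.02411681] ((535.3016357421875, -9.614879608154297), (76.57024383544922, 86.20062255859375), 1.9310178756713867)
```

Emit:
jog_arm --moves '[0,0,1.147,-540,-521,70,0,0,0,1.147,-540,-521,70,0,0,0,1.147,-540,-521,70,0,0,0,1.147,-540,-521,70,0,0,0,1.147,-540,-521,70,0,0,0,1.147,-540,-521,70,0,0,0,1.147,-540,-521,70,0,0,0,1.147,-540,-521,70,0,0,0,1.147,-540,-521,70,0,0,0,1.147,-540,-521,70,0,0,0,1.147,-540,-521,70,0,0,0,1.147,-540,-521,70,0]' --force 60

```text
t: 1.6
position: [0.5382, -0.1068, 0.1613]
tool_rot: [-2.181, -2.26, -0.0]
ft_force: [2.0, 0.7, -0.1]
width: 0.0425
grip_force: 0.0
```

Emit:
jog_arm --moves '[0,0,0,0,0,40,0,0,0,0,0,0,82,0,0,0,0,0,0,82,0,0,0,0,0,0,82,1,0,0,0,0,0,82,1,0,0,0,0,0,82,1,0,0,0,0,0,82,1,0,0,0,0,0,82,1]' --force 60

```text
t: 2.6
position: [0.5396, -0.1052, 0.0814]
tool_rot: [2.18, 2.258, 0.005]
ft_force: [3.5, -0.1, 8.0]
width: 0.0144
grip_force: 59.2
```

Emit:
jog_arm --moves '[0,0,0,10,0,0,1,0,0,0,20,0,0,1,0,0,0,30,0,0,1,0,0,0,40,0,0,1,0,0,0,50,0,0,1,0,0,0,60,0,0,1,0,0,0,68,0,0,1,0,0,0,72,0,0,1,0,0,0,74,0,0,1,0,0,0,74,0,0,1]'

```text
t: 3.85
position: [0.5369, -0.0319, 0.0814]
tool_rot: [2.18, 2.257, 0.004]
ft_force: [2.6, -2.9, 9.3]
width: 0.0145
grip_force: 59.7
```

Emit:
jog_arm --moves '[0,0,0,3,0,0,1,0,0,0,6,0,0,1,0,0,0,8,0,0,1,0,0,0,10,0,0,1,0,0,0,10,0,0,1]'

```text
t: 4.47
position: [0.5366, -0.0252, 0.0814]
tool_rot: [2.181, 2.253, 0.001]
ft_force: [3.5, -11.2, 4.9]
width: 0.0145
grip_force: 59.4
```

Emit:
jog_arm --moves '[0,0,0,3,0,0,1,0,0,0,5,0,0,1,0,0,0,5,0,0,1,0,0,0,5,0,0,1]'

```text
t: 4.97
position: [0.5366, -0.0251, 0.0814]
tool_rot: [2.182, 2.246, -0.004]
ft_force: [4.6, -25.1, 3.1]
width: 0.0144
grip_force: 59.1
```

```bash
python3 -c "
from h import *
import pickle
s=read_camera('side');w=read_camera('wrist');pickle.dump((s,w),open('s1.pkl','wb'))
cv2.imwrite('pics/c.png',np.hstack([cv2.resize(s['color'][180:340,200:360],(400,400)),cv2.resize(w['color'],(400,400))]))
print(w['world_from_camera'],state()['position'])"
```

```text
[[ 0.99956998 -0.02577332 -0.01398569  0.53220157]
 [ 0.02871152  0.95714804  0.2881723   0.04706985]
 [ 0.00595922 -0.28844993  0.95747644  0.22403893]
 [ 0.          0.          0.          1.        ]] [ 0.53667182 -0.02507365  0.08140601]
```

View pics/c.png

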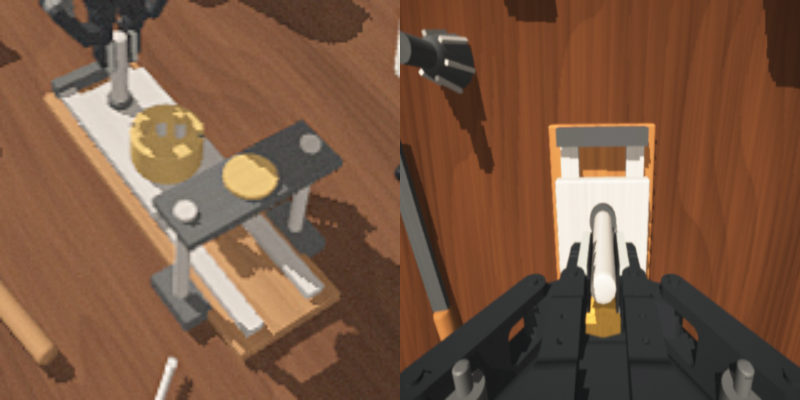

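Wrist view: post gripped between fingers at (603,250), carriage plate front edge at (600,180) with the stop bar at (600,137). The side view shows the housing clear of the bridge. The force rises with no motion, and the measured travel matches the 0.110 limit. Releasing and looking straight down on the mouth next.

Emit:
jog_arm --moves '[0,0,0,0,0,0,0,0,0,0,0,0,0,0,0,0,0,0,0,0,-0.4,0,0,0,0,0,-60,-0.4,0,0,0,-40,0,-115,-0.4,0,0,0,-100,0,-168,-1,0,0,0,-155,0,-168,-1,0,0,0,-155,0,-168,-1,0,0,0,-155,0,-168,-1,0,0,0,-155,0,-168,-1,0,0,0,-155,0,-168,-1]'

```text
t: 6.45
position: [0.5401, -0.1693, 0.247]
tool_rot: [-2.178, -2.262, 0.0]
ft_force: [0.1, -0.8, 0.0]
width: 0.0856
grip_force: 0.0
```

```bash
python3 -c "
from h import *
import pickle
s=read_camera('scene');w=read_camera('wrist');pickle.dump((s,w),open('s2.pkl','wb'))
cv2.imwrite('pics/d.png',cv2.resize(w['color'],(800,600)))
print(w['world_from_camera'],state()['position'],state()['tool_rot'])"
```

```text
[[ 9.99299317e-01 -3.60807609e-02 -9.95258561e-03  5.35979228e-01]
 [ 3.74246511e-02  9.59532260e-01  2.79100767e-01 -9.87867706e-02]
 [-5.20341063e-04 -2.79277677e-01  9.60210242e-01  3.90466197e-01]
 [ 0.00000000e+00  0.00000000e+00  0.00000000e+00  1.00000000e+00]] [ 0.54008043 -0.16987128  0.24725368] [-2.17961118e+00 -2.26144382e+00  2.74715492e-04]
```

View pics/d.png

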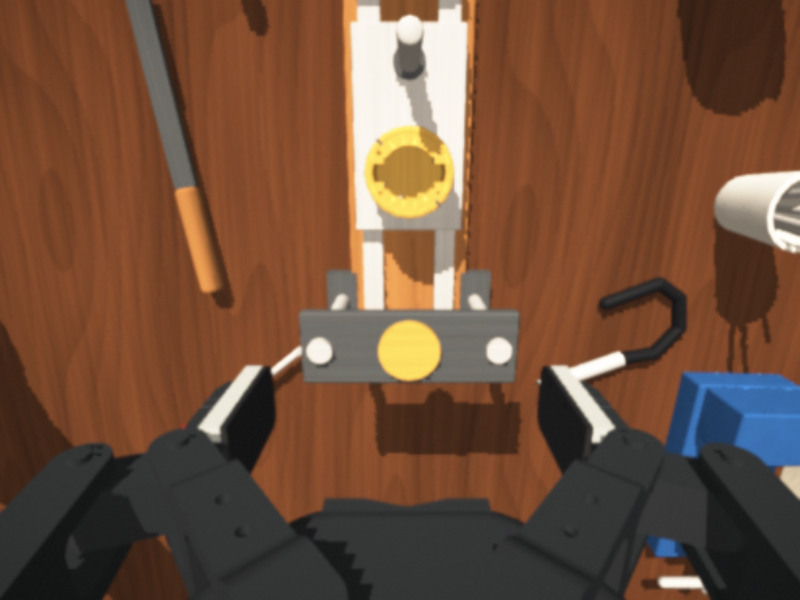

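The wrist view shows the housing mouth at (408,172) with slots left and right at (380,172) and (440,172), post top at (410,30), bridge at (408,345).

Run:
```python
from h import *
import pickle
s,w=pickle.load(open('s2.pkl','rb'))
P=cloud(w); hsv=cv2.cvtColor(w["color"],cv2.COLOR_BGR2HSV)
bx=np.zeros(hsv.shape[:2],bool); bx[70:150,220:305]=1
# rim by depth
m=bx&(abs(P[...,2]-.066)<.006)&(hsv[...,1]>110)
v,u=np.nonzero(m); q=plane(w,np.stack([u,v],1),.066); 
print("rim pts",len(q),P[m].mean(0)); (c,r)=cv2.minEnclosingCircle((q[:,:2]*1000).astype(np.float32)); print(c,r)
h=cv2.convexHull((q[:,:2]*1000).astype(np.float32)); print(cv2.fitEllipse(h))
# yellow mask
m2=bx&(hsv[...,0]>15)&(hsv[...,0]<35)&(hsv[...,1]>120)&(hsv[...,2]>60)
v,u=np.nonzero(m2); q=plane(w,np.stack([u,v],1),.066); print(cv2.minEnclosingCircle((q[:,:2]*1000).astype(np.float32)),len(q))
# hole incl slots: non-rim inside 27 mm
c=np.array(c);v,u=np.nonzero(bx&~m); q=plane(w,np.stack([u,v],1),.066)[:,:2]*1000-c
q=q[np.hypot(*q.T)<26.5]; print("hole",q.mean(0)+c,len(q)*0,  )
sl=q[np.hypot(*q.T)>20]; a=np.arctan2(sl[:,1],sl[:,0]); print("slot ang",len(sl),np.degrees(np.angle(np.exp(2j*a).mean())/2))
# bridge yaw and post
m=(P[...,2]>.106)&(P[...,2]<.128); n,l,st,ce=cv2.connectedComponentsWithStats(m.astype(np.uint8))
for i in range(1,n):
    if st[i,4]>30: q=P[l==i]; print(ce[i],st[i,4],q.mean(0),cv2.minAreaRect((q[:,:2]*1000).astype(np.float32)))
```

```text
rim pts 1499 [ 0.53860854 -0.10497012  0.06663196]
(538.0765380859375, -105.77106475830078) 31.566925048828125
((538.3027954101562, -105.71560668945312), (61.52619171142578, 62.201744079589844), 92.50970458984375)
((538.030029296875, -105.87327575683594), 31.424060821533203) 2567
hole [ 537.71366591 -105.63837256] 0
slot ang 115 1.565138107866978
[261.67109635  20.2923588 ] 301 [ 0.53491474 -0.02880296  0.11458886] ((534.8671264648438, -28.141246795654297), (14.915389060974121, 15.168912887573242), 65.56359100341797)
[261.00366356 220.58800183] 6551 [ 0.54141    -0.2125991   0.12137664] ((541.797607421875, -214.66900634765625), (142.51953125, 50.41136932373047), 2.1172590255737305)
```

Emit:
jog_arm --moves '[0,0,-1.131,422,-14,0,-1,0,0,-1.131,422,-14,0,-1,0,0,-1.131,422,-14,0,-1,0,0,-1.131,422,-14,0,-1,0,0,-1.131,422,-14,0,-1,0,0,-1.131,422,-14,0,-1,0,0,-1.131,422,-14,0,-1,0,0,-1.131,422,-14,0,-1,0,0,-1.131,422,-14,0,-1,0,0,-1.131,422,-14,0,-1,0,0,-1.131,422,-14,0,-1]'

```text
t: 7.92
position: [0.5116, 0.2489, 0.2478]
tool_rot: [0.634, 3.077, 0.0]
ft_force: [-0.7, -0.8, -1.1]
width: 0.0857
grip_force: 0.0
```

Run:
```python
from h import *
import pickle
w=read_camera('wrist');pickle.dump(w,open('s3.pkl','wb'))
cv2.imwrite('pics/e.png',cv2.resize(w['color'],(800,600)))
st=state();print(st['position'],st['tool_rot'],st['joints'])
P=cloud(w); hsv=cv2.cvtColor(w["color"],cv2.COLOR_BGR2HSV)
m=(P[...,2]>.056)&(P[...,2]<.078)&(np.hypot(P[...,0]-.447,P[...,1]-.280)<.04)&(hsv[...,0]>12)&(hsv[...,0]<35)
v,u=np.nonzero(m);q=plane(w,np.stack([u,v],1),.066);print(len(q),q.mean(0),P[m].mean(0),cv2.minAreaRect((q[:,:2]*1000).astype(np.float32)))
```

```text
[0.51154236 0.24915488 0.24781139] [6.33943701e-01 3.07671266e+00 1.56701466e-04] [-0.72175584  0.30137365  0.23268973  1.72759432 -0.07598233  1.1211595
  0.6982484 ]
455 [0.44475843 0.28177952 0.066     ] [0.44475533 0.2817721  0.06668868] ((445.5035705566406, 281.6781921386719), (10.963949203491211, 44.17532730102539), 66.66795349121094)
```

View pics/e.png

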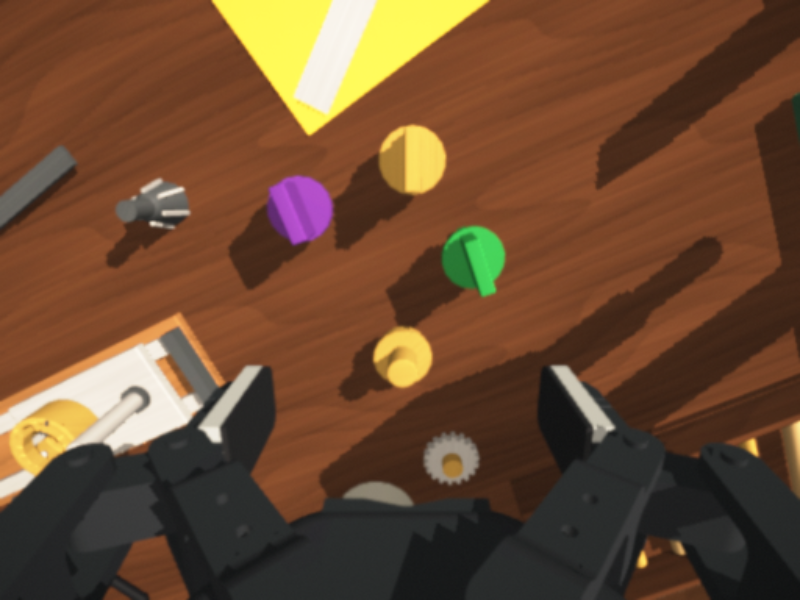

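The cap's bar is at (412,160), upright in the picture, so already square to the jaws. Purple (300,210) and green (473,258) decoys are clear of a half-open gripper.

Emit:
jog_arm --moves '[0,0,0,50,3,40,0,0,0,0,73,4,90,0,0,0,0,73,4,130,0,0,0,0,73,4,130,0,0,0,0,73,4,170,0,0,0,0,73,4,195,0,0,0,0,73,4,211,0,0,0,0,73,4,211,0]'

```text
t: 8.98
position: [0.4462, 0.2824, 0.0369]
tool_rot: [-0.633, -3.077, 0.0]
ft_force: [0.2, 0.1, 0.2]
width: 0.0426
grip_force: 0.0
```

Position is right; close, then lift.

Emit:
jog_arm --moves '[0,0,0,0,0,0,1,0,0,0,0,0,0,1,0,0,0,0,0,0,1,0,0,0,0,0,0,1,0,0,0,0,0,-20,1,0,0,0,0,0,-60,1,0,0,0,0,0,-120,1,0,0,0,0,0,-140,1,0,0,0,0,0,-140,1]' --force 80

```text
t: 10.1
position: [0.4464, 0.2831, 0.1783]
tool_rot: [0.631, 3.075, 0.005]
ft_force: [0.6, 0.1, -2.6]
width: 0.0107
grip_force: 78.4
```

Emit:
jog_arm --moves '[0,0,-0.44,-237,-321,-10,1,0,0,-0.44,-237,-321,-10,1,0,0,-0.44,-237,-321,-10,1,0,0,-0.44,-237,-321,-10,1,0,0,-0.44,-237,-321,-10,1,0,0,-0.44,-237,-321,-10,1,0,0,-0.44,-237,-321,-10,1,0,0,-0.44,-237,-321,-10,1,0,0,-0.44,-237,-321,-10,1,0,0,-0.44,-237,-321,-10,1,0,0,-0.44,-237,-321,-10,1]'

```text
t: 11.48
position: [0.537, -0.1047, 0.1864]
tool_rot: [0.058, -3.141, -0.001]
ft_force: [-0.1, -0.7, -1.5]
width: 0.0108
grip_force: 78.4
```

Run:
```python
from h import *
import pickle
c={n:read_camera(n) for n in ("scene","side","wrist")};pickle.dump(c,open('s4.pkl','wb'))
st=state();p=st['position'];print(p,st['tool_rot'],st['ft_force'])
o=[]
for n in c:
    w=c[n];P=cloud(w); hsv=cv2.cvtColor(w["color"],cv2.COLOR_BGR2HSV)
    m=(P[...,2]>p[2]-.05)&(P[...,2]<p[2]+.02)&(np.hypot(P[...,0]-p[0],P[...,1]-p[1])<.05)&(hsv[...,0]>12)&(hsv[...,0]<35)&(hsv[...,1]>90)
    d=m&(abs(P[...,2]-(p[2]-.007))<.004)
    for k in (m,d):
        q=P[k]
        if len(q)>5: print(n,len(q),q.mean(0),q.min(0),q.max(0),cv2.minEnclosingCircle((q[:,:2]*1000).astype(np.float32)))
    T=np.linalg.inv(w["world_from_camera"])@np.r_[p,1]; K=np.array([[w["fx"],0,w["cx"]],[0,w["fy"],w["cy"]],[0,0,1.]])
    u,v=cv2.projectPoints(np.array([[T[0],-T[1],-T[2]]]),np.zeros(3),np.zeros(3),K,np.array(w["distortion"]))[0].ravel()
    u,v=int(np.clip(u,50,461)),int(np.clip(v,50,333)); o.append(cv2.resize(w["color"][v-50:v+50,u-50:u+50],(266,400)if 0 else (266,266)))
cv2.imwrite("pics/f.png",np.hstack(o))
```

```text
[ 0.53718761 -0.10529591  0.18669568] [-5.66992698e-02  3.14087786e+00  2.20094489e-04] [ 0.43319779  0.99031108 -2.20853399]
scene 246 [ 0.54938845 -0.10420059  0.17873945] [ 0.52041208 -0.13125478  0.15217469] [ 0.56512922 -0.08017093  0.20641983] ((539.2911987304688, -105.96385192871094), 26.24285888671875)
scene 150 [ 0.54605959 -0.10408995  0.17904683] [ 0.52041208 -0.13125478  0.17577601] [ 0.56512922 -0.08017093  0.18368321] ((539.2911987304688, -105.96385192871094), 26.24285888671875)
side 422 [ 0.52988084 -0.1158545   0.17739409] [ 0.51158804 -0.13213741  0.14969099] [ 0.56255138 -0.08629907  0.20642382] ((536.8096923828125, -106.5385971069336), 25.743921279907227)
side 212 [ 0.53350283 -0.11666697  0.17818772] [ 0.51158804 -0.13148413  0.17569893] [ 0.56255138 -0.08629907  0.18358045] ((536.8380737304688, -106.23909759521484), 25.713369369506836)
wrist 2862 [ 0.52183173 -0.10597411  0.18143229] [ 0.50980422 -0.13105385  0.1517156 ] [ 0.5445244  -0.07976893  0.20669204] ((535.5200805664062, -105.34259033203125), 25.886707305908203)
wrist 2214 [ 0.52356664 -0.10599582  0.17929478] [ 0.50980422 -0.13105385  0.1757402 ] [ 0.5445244  -0.07976893  0.18360414] ((535.5200805664062, -105.34259033203125), 25.886707305908203)
```

View pics/f.png

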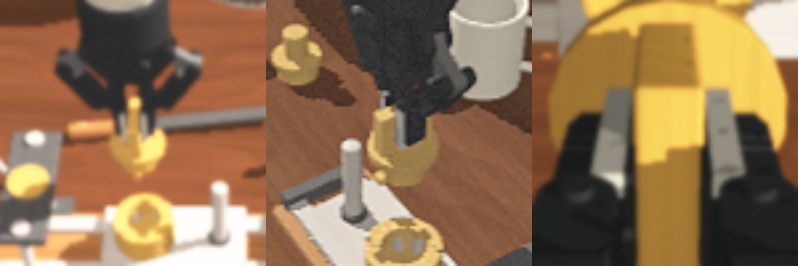

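Held cap is upright and centred in all three views above the mouth, with bar between the pads (third tile, centre) and lugs in line with the slots. Descending, with a 1 mm shift.

Emit:
jog_arm --moves '[0,0,0,-1,0,40,1,0,0,0,-1,0,70,1,0,0,0,-1,0,78,1,0,0,0,-1,0,82,1,0,0,0,-1,0,86,1,0,0,0,-1,0,90,1,0,0,0,-1,0,92,1,0,0,0,-1,0,92,1]'

```text
t: 12.62
position: [0.5382, -0.1058, 0.0947]
tool_rot: [-0.055, 3.141, 0.0]
ft_force: [-0.2, -0.9, -1.9]
width: 0.0109
grip_force: 78.5
```

Emit:
jog_arm --moves '[0,0,0,0,0,4,1,0,0,0,0,0,8,1,0,0,0,0,0,11,1,0,0,0,0,0,13,1,0,0,0,0,0,15,1,0,0,0,0,0,15,1]'

```text
t: 13.38
position: [0.538, -0.1059, 0.0818]
tool_rot: [-0.055, 3.141, 0.002]
ft_force: [-9.5, 1.9, 23.3]
width: 0.0106
grip_force: 82.4
```

Emit:
jog_arm --moves '[0,0,0,0,0,-1,1,0,0,0.09,0,0,-1,1,0,0,0.18,0,0,-1,1,0,0,0.27,0,0,-1,1,0,0,0.36,0,0,-1,1,0,0,0.45,0,0,-1,1,0,0,0.54,0,0,-1,1,0,0,0.62,0,0,-1,1,0,0,0.69,0,0,-1,1,0,0,0.74,0,0,-1,1,0,0,0.77,0,0,-1,1,0,0,0.77,0,0,-1,1]' --force 100

```text
t: 14.88
position: [0.5395, -0.1052, 0.0819]
tool_rot: [1.127, 2.93, 0.003]
ft_force: [-1.1, 2.2, 9.6]
width: 0.0104
grip_force: 98.1
```

Run:
```python
from h import *
c={n:read_camera(n) for n in ("scene","side","wrist")}
st=state();p=st['position'];r=st['tool_rot'];print(p,r,"closing deg",2*np.degrees(np.arctan2(r[1],r[0]))-90,st['ft_force'],st['torque'])
o=[]
for n,w in c.items():
    T=np.linalg.inv(w["world_from_camera"])@np.r_[p,1]; K=np.array([[w["fx"],0,w["cx"]],[0,w["fy"],w["cy"]],[0,0,1.]])
    u,v=cv2.projectPoints(np.array([[T[0],-T[1],-T[2]]]),np.zeros(3),np.zeros(3),K,np.array(w["distortion"]))[0].ravel()
    k=75 if n=="wrist" else 35
    u,v=int(np.clip(u,k,511-k)),int(np.clip(v,k,383-k)); o.append(cv2.resize(w["color"][v-k:v+k,u-k:u+k],(266,266)))
    P=cloud(w); hsv=cv2.cvtColor(w["color"],cv2.COLOR_BGR2HSV)
    m=(abs(P[...,2]-.110)<.005)&(np.hypot(P[...,0]-p[0],P[...,1]-p[1])<.028)&(hsv[...,0]>12)&(hsv[...,0]<35)&(hsv[...,1]>90)
    if m.sum()>8: print(n,P[m].mean(0),cv2.minAreaRect((P[m][:,:2]*1000).astype(np.float32)))
cv2.imwrite("pics/g.png",np.hstack(o))
```

```text
[ 0.53949653 -0.1052587   0.08191129] [1.12688328e+00 2.93012386e+00 2.85827348e-03] closing deg 47.927956855199966 [-0.41707658  2.4396172   9.12112874] [ 0.47313357  0.19297875 -0.04876789]
scene [ 0.54975949 -0.11651377  0.10984607] ((548.7047729492188, -114.20321655273438), (12.87267780303955, 21.057802200317383), 54.77117156982422)
side [ 0.55073734 -0.11829329  0.10886546] ((551.227294921875, -117.72117614746094), (12.539590835571289, 11.0433931350708), 41.05804443359375)
wrist [ 0.53614085 -0.10390471  0.11047532] ((537.9331665039062, -105.79933166503906), (37.59303665161133, 39.394039154052734), 5.023525238037109)
```

View pics/g.png

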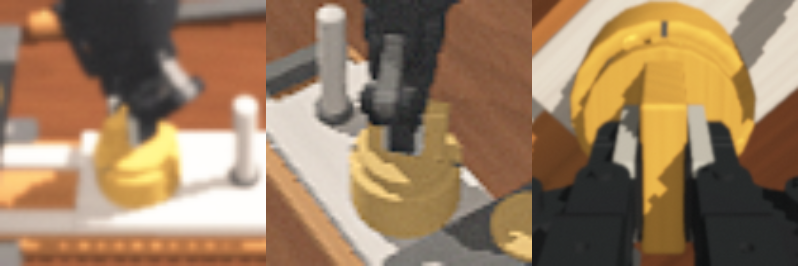

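The wrist tile shows the tick at (664,28) in line with the bar's axis at (664,80); the disc lies on the rim. The bar measures about 44°, so I'll add the last degree and hold.

Emit:
jog_arm --moves '[0,0,0.015,0,0,0,1,0,0,0.015,0,0,0,1,0,0,0.015,0,0,0,1,0,0,0.015,0,0,0,1]'

```text
t: 15.52
position: [0.5395, -0.1053, 0.0819]
tool_rot: [1.149, 2.922, 0.003]
ft_force: [-0.5, 2.5, 8.5]
width: 0.0102
grip_force: 98.1
```

Run:
```python
from h import *
st=state();p=st['position'];r=st['tool_rot'];print(p,"closing deg",2*np.degrees(np.arctan2(r[1],r[0]))-90,st['ft_force'],st['torque'],st['grip_force'])
w=read_camera("wrist");P=cloud(w);hsv=cv2.cvtColor(w["color"],cv2.COLOR_BGR2HSV)
# tick: dark pixels on rim 26..32 mm from axis, z ~ .066
m=(abs(P[...,2]-.067)<.005)&(hsv[...,2]<90);q=P[m][:,:2]-[.5385,-.1055];rr=np.hypot(*q.T);q=q[(rr>.0265)&(rr<.0315)]
print(len(q),q.mean(0) if len(q) else 0,np.degrees(np.arctan2(*q.mean(0)[::-1])) if len(q) else 0)
for n in ("scene","side"):
    P=cloud(read_camera(n));m=(P[...,2]>.106)&(P[...,2]<.12)&(np.hypot(P[...,0]-.536,P[...,1]+.028)<.02);print(n,P[m].mean(0),m.sum())
```

```text
[ 0.53948768 -0.10527085  0.08189106] closing deg 47.07571370795813 [-0.4745347   2.46271039  8.54557294] [0.54494442 0.17905706 0.07098254] 98.07433605194092
0 0 0
scene [ 0.5383704  -0.02947283  0.11310241] 34
side [ 0.53467779 -0.02992852  0.11231421] 43
```

Run:
```python
from h import *
import pickle
for c in (pickle.load(open('s2.pkl','rb'))[0],pickle.load(open('s4.pkl','rb'))["scene"],pickle.load(open('s4.pkl','rb'))["side"],read_camera("scene"),read_camera("side")):
    P=cloud(c);m=(P[...,2]>.106)&(P[...,2]<.12)&(np.hypot(P[...,0]-.536,P[...,1]+.028)<.02);print(P[m].mean(0),m.sum())
```

```text
[ 0.53864803 -0.02922119  0.1133224 ] 34
[ 0.53827346 -0.02924241  0.11288095] 34
[ 0.53498719 -0.02991609  0.11226858] 42
[ 0.53845701 -0.02909817  0.1134518 ] 33
[ 0.53475319 -0.02979051  0.11216634] 43
```

The carriage hasn't moved off its stop; handing in.

```bash
python3 -c "
from bench import *
print(sign_off())"
```

```text
the job is handed in; nothing more can be done
None
```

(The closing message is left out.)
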